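# Free a lock screw of unknown hand and crank the height stand level with a gauge block

## Task

Crank the platen of the black height stand up until its top is level with the top of the white ceramic gauge block standing beside it, then lock it there. The platen is locked by the tee-handled screw on the sloping boss; stands in this shop come with left-hand and with right-hand lock screws and this one is unmarked, so find by trying which way it slackens before you crank, and turn it back tight afterwards. Leave the gauge block standing and the other things on the plate where they are.

Things in the scene. Friction and masses are not known exactly. Their poses are not given: they have to be found in the camera images.
- stand: Black iron height stand, fixed on the inspection plate, whose top is at z = 40 mm. Origin: centre of its underside on the plate; z up. The lock screw is on its -x side, the crank on its -y side. Base 190 (x) x 150 (y) x 20 mm high, pedestal 100 x 90 mm, up to 115 mm above the plate.
- lock (a joint): Turn of the lock screw (rad): 0 as found, tight; positive counter-clockwise seen facing the tee handle. It slackens one way only, positive or negative, varying from start to start and not visible. The tightening way is solid within 0.04 (0.08 if forced); the other way it turns with 0.1 to 0.35 N m to a stop at 1.1. Platen free beyond about 0.45, locked again within 0.15 of 0.
- lock_handle (a point): Centre of the tee handle, a bright steel bar 90 x 16 x 16 mm on a 13 mm shank, at (-110, 0, 112) mm in the stand's frame. z: the screw's axis outwards, leaning 40 degrees from vertical to the stand's -x. x: along the bar, which at lock = 0 lies in the upright plane of the lean, one end up, one down. y: across the bar. The 48 mm thick boss begins 30 mm behind this point.
- crank (a joint): Turn of the side crank (rad), positive clockwise seen facing it from the stand's -y side; raises the platen 10 mm per rad. At 0 its arm points level along the stand's -x; positive takes the handle up and over. Starts at 0 to 2; travel to 5.2. Gives under 0.1 while locked; free, takes about 0.4 N m (9 N at the handle) to raise and stays where it is left.
- crank_hub (a point): Point on the crank's axis, level with the middle of the handle's length: (0, -128, 80) mm in the stand's frame. The axis runs along the stand's y.
- crank_handle (a point): Middle of the crank's handle: black, round, 20 mm thick, 72 mm long, 48 mm from the crank axis and parallel to it, pointing along the stand's -y, free to revolve on its pin. The crank arm lies 36 to 56 mm from this point towards the stand, the edge of the platen 63 mm.
- platen_top (a point): Centre of the platen's flat top, 120 (x) x 130 (y) mm, 18 mm thick, bright steel face on a black edge. Starts 140 to 160 mm above the plate, always lower than the block's top; z axis up.
- platen (a joint): Lift of the platen above its lowest position (m): 0 with its top 140 mm above the plate, follows the crank at 0.010 m per radian, travel to 0.052.
- block: White ceramic gauge block 24 x 24 x 175 mm standing on end, loose, on the stand's +x side. Origin: centre of its underside; z axis up.
- block_top (a point): Centre of the gauge block's top face, 175 mm above the plate.
- ring: Bystander: brass master ring gauge lying flat, 84 mm outside, 48 mm inside, 26 mm high. Origin: centre of its underside.
- parallel: Bystander: blued steel adjustable parallel lying on its side, 136 x 40 mm, 12 mm high. Origin: centre of its underside; x along its length.
- stripper: Bystander: hardened steel stripper plate offcut 150 x 80 x 16 mm with punch holes, lying flat. Origin: centre of its underside; x along its length.
Mind the look-alikes: they are no part of the job. What is shaped like the block but blue, red or turquoise is not meant.

How it is judged:
By the outcome, as a careful person would: the job done as asked, in the order asked, and still so for the second after the job is handed in, with the robot touching nothing.
It also fails if it takes over 58 s, if anything falls off the work surface, if the arm or the gripper's body presses on something with over 40 N, if the wrist force passes 120 N, or if a joint passes its speed limit or range.

## Robot

A 7-joint arm with a two-finger parallel gripper is mounted at the origin on the work surface. World frame = base frame: x ahead of the robot, y to its left, z up, the work surface at z = 0. Lengths are in m, angles in rad, forces in N, time in s.
With the tool pointing down it reaches from about 0.425 to 0.975 m from the base axis. Payload 16.7 kg.
Tool frame: the origin (TCP) lies on the centre line of the jaws, within the pads' length; the fingertips stand 14 mm ahead of it and the grasp point (between the pads) lies 5 mm behind it (bot.tip_extent is the distance from the TCP to the fingertips, in m); z points along the fingers, y is the line along which they close (so a half turn about z gives the same grasp; the last joint's range is limited). The gripper opens to 85 mm and grips with 20 to 120 N. Pads are 22 mm wide; open, the fingers measure 114 mm over their backs; the gripper's body (76 mm by 85 mm) begins 54 mm behind the grasp point. The pads swing forward as they close: fully open they stand 13 mm farther back than shut.
Start: joints at [1.171, 0.426, 0.074, 1.606, -0.034, 1.111, -0.067], TCP at [0.167, -0.654, 0.206] pointing down, gripper open.
Joint ranges: [-2.85, 2.85], [-0.5, 2.14], [-1.23, 1.37], [0.21, 2.46], [-1.02, 4.16], [0.16, 2.05], [-2.73, 2.73]. Speed limits (rad/s): [1.89, 1.89, 2.39, 2.39, 3.01, 3.01, 3.01].

## Interface

Orientations are given as a unit quaternion [w, x, y, z].
In Python, from cell import bot gives the robot as it stands. The module is installed in compiled form; this text tells all that it offers.
- The arm moves only by the shell command python3 -m handwheel 'ROWS' [FORCE]. ROWS is JSON, a list of rows, each an object of numbers: "x", "y", "z": the shift along the tool's x, y, z normalised to -1 to 1, where 1 is 50 cm; "twist": the turn about the tool's z normalised to -1 to 1, where 1 is 90 degrees; "jaw": the closure, from 0 (fully open) to 1 (shut). In form: [{"x": .., "y": .., "z": .., "twist": .., "jaw": ..}, ...]. A call has 1 to 12 rows; each row is the pose to reach, as a shift and turn from the pose commanded when the call began, along the tool's axes at that moment; what a row does not reach only later rows make up. A row lasts 1/10 s, in which the tool goes at most 50 mm and 8.59 degrees, less where a joint would pass 70% of its speed; a pose out of reach is approached as far as the arm can. A call with a number of a shift or a turn outside -1 to 1 is refused whole. A call with a gripper value outside its range is refused whole. The fingers move at their own pace and stop on an object; FORCE is the grip in N (left out, the last holds). Time passes only in rows, so rows that repeat a pose let the fingers close. It gives the time, the measured TCP pose, the force, the opening and the grip force at its end, in the units of the state.
- bot.read_state(): the state, without advancing time (a new reading comes with each control period).
- bot.snapshot(name): name is "scene" or "top" or "wrist"; returns the picture (400x640x3 uint8, blue, green, red); there is no depth.
- bot.get_calibration(name): a dict with "K" (3x3 intrinsics, pixels), "xyz" and "orientation" of the camera in the world. Camera axes: x right, y down, z forward; pixel columns grow to the right and rows downward; lengths in m; the calibration is good to about 2 mm. A picture is of the moment at which its call begins: read the wrist's pose just before it. get_calibration takes no time and is no camera call; for the wrist camera it gives the pose at the moment of the call.
- bot.sign_off(): hands the job in; it is judged then, once.
The state is a dict: "time_s": time; "qpos": joint angles; "joint_vel": joint speeds; "effort": joint torques, N m; "tool_pos": TCP position; "tool_rot": TCP orientation; "force": force on the tool from outside, world axes, zero at the start; "ft_torque": the same for the moment, N m; "width": opening from 0.0 (shut) to 1.0 (fully open); "grasp_force": force on a finger pad.
Only numpy, scipy, OpenCV 4.12 (cv2) and the standard library are available. Lean on these libraries where they do the work, as an engineer would, in place of code of your own. Each camera call takes 0.05 s, during which the arm holds its last target. There are 200 camera calls.

## Working session

There is one attempt and no reset: what is moved stays moved. The work goes in short steps, Python scripts to look and compute and a shell command to move; the robot and the scene stay as the last step left them, time stands still between calls to the robot, and variables do not carry over. Pictures are saved under pics/ and viewed, at most 10 in all, crops included, and the job is handed in when it is done.

```bash
mkdir -p pics; python3 - <<'E'
from cell import bot
import cv2,numpy as np
for n in("scene","top"):
    im=bot.snapshot(n); cv2.imwrite(f"pics/{n}0.png",im)
    c=bot.get_calibration(n); print(n,np.round(c["K"],1).tolist(),np.round(c["xyz"],3),np.round(c["orientation"],4))
a=np.vstack([cv2.imread("pics/scene0.png"),cv2.imread("pics/top0.png")])
cv2.imwrite("pics/both0.png",cv2.resize(a,(480,600),interpolation=cv2.INTER_AREA))
s=bot.read_state();print({k:np.round(v,3).tolist() for k,v in s.items()})
E
```

```text
scene [[394.0, 0.0, 317.4], [0.0, 394.0, 198.1], [0.0, 0.0, 1.0]] [0.971 1.046 0.964] [-0.0999  0.2078  0.8727 -0.4304]
top [[461.4, 0.0, 314.1], [0.0, 461.4, 200.5], [0.0, 0.0, 1.0]] [0.428 0.098 1.408] [-0.0226  0.7071 -0.7063  0.0263]
{'time_s': 0.1, 'qpos': [1.171, 0.427, 0.074, 1.606, -0.034, 1.111, -0.067], 'joint_vel': [0.001, -0.002, 0.0, -0.002, -0.001, 0.001, 0.001], 'effort': [0.009, -95.155, 3.772, -46.441, 0.02, 0.006, -0.0], 'tool_pos': [0.167, -0.654, 0.205], 'tool_rot': [-0.001, 0.992, 0.125, -0.0], 'force': [0.362, -0.274, 0.02], 'ft_torque': [0.007, -0.013, -0.01], 'grasp_force': 0.0, 'width': 0.998}
```

View pics/scene0.png

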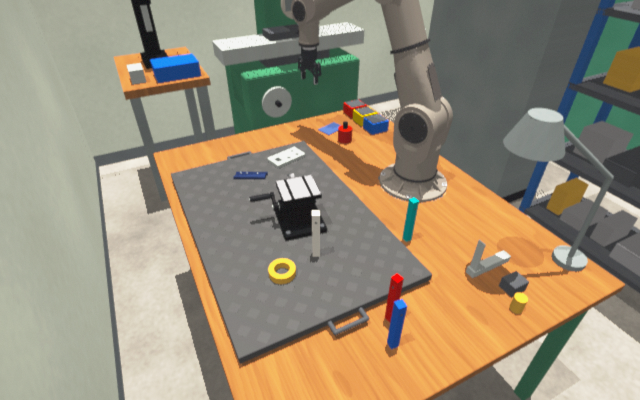

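View pics/top0.png

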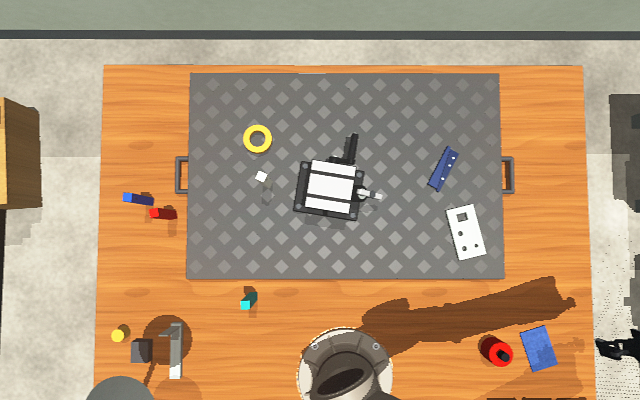

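The scene view shows the black stand at about (297,205), with the white block at (316,232) on its +x side and the ring at (282,270). In the top view the platen is at (331,187), the tee handle at (369,194), the crank at (350,150), the white block at (261,176), the ring at (257,138), the parallel at (443,168) and the stripper at (466,232). The only block candidates are white (261,176), blue (138,198), red (163,213) and turquoise (248,299). The white one beside the stand fits, and I'll confirm it in a crop.

```bash
cat > h.py <<'E'
from cell import bot
import cv2,numpy as np
from scipy.spatial.transform import Rotation as R
def rot(q): return R.from_quat([q[1],q[2],q[3],q[0]]).as_matrix()
def ray(c,uv):
    K=np.array(c["K"]); d=rot(c["orientation"])@np.linalg.solve(K,[uv[0],uv[1],1]); return np.array(c["xyz"]),d
def onplane(c,uv,z):
    o,d=ray(c,uv); return o+d*(z-o[2])/d[2]
def proj(c,P):
    p=rot(c["orientation"]).T@(np.array(P)-c["xyz"]); q=np.array(c["K"])@p; return q[:2]/q[2]
E
python3 - <<'E'
from h import *
a=cv2.imread("pics/scene0.png")[160:290,220:350];b=cv2.imread("pics/top0.png")[120:230,240:390]
A=cv2.resize(a,(400,400),interpolation=cv2.INTER_CUBIC);B=cv2.resize(b,(400,293),interpolation=cv2.INTER_CUBIC)
B=np.vstack([B,np.zeros((107,400,3),np.uint8)])
cv2.imwrite("pics/crop0.png",np.hstack([A,B]))
c=bot.get_calibration("top"); im=cv2.imread("pics/top0.png")
m=cv2.inRange(im,(200,200,200),(255,255,255)); m[:, :240]=0;m[:,400:]=0;m[:120]=0;m[240:]=0
n,l,st,ce=cv2.connectedComponentsWithStats(m)
for i in range(1,n):
    if st[i,4]>15: print(st[i],ce[i],onplane(c,ce[i],.215 if st[i,4]<200 else .19))
k=cv2.morphologyEx(m,cv2.MORPH_CLOSE,np.ones((7,7)));k[:,:285]=0
cs=max(cv2.findContours(k,0,2)[0],key=cv2.contourArea);r=cv2.minAreaRect(cs);bx=cv2.boxPoints(r);print(r)
for z in(.18,.2):
    P=np.array([onplane(c,p,z) for p in bx]);print(z,P.mean(0),np.linalg.norm(P[1]-P[0]),np.linalg.norm(P[2]-P[1]),P[1]-P[0])
E
```

```text
[311 160  45  16 419] [333.07637232 167.7947494 ] [0.59990982 0.04131626 0.19      ]
[255 171  12  11  89] [260.73033708 175.98876404] [0.57458846 0.23071275 0.215     ]
[308 173  46  27 882] [330.19954649 186.18820862] [0.55073562 0.04903982 0.19      ]
[358 189  12   7  57] [363.68421053 191.87719298] [ 0.53351223 -0.03693263  0.215     ]
[375 193   7   6  30] [378.3        195.76666667] [ 0.52343242 -0.07483899  0.215     ]
[305 197  45  16 429] [327.21911422 204.65501166] [0.50164132 0.05699458 0.19      ]
((344.9729919433594, 188.66217041015625), (74.1439437866211, 47.01811218261719), 9.462321281433105)
0.18 [0.54538401 0.00914119 0.18      ] 0.1264315751521768 0.19892510173299896 [ 0.12476722 -0.0204471   0.        ]
0.2 [0.54347659 0.01058618 0.2       ] 0.12437323624104395 0.19568654936342486 [ 0.12273598 -0.02011421  0.        ]
```

View pics/crop0.png

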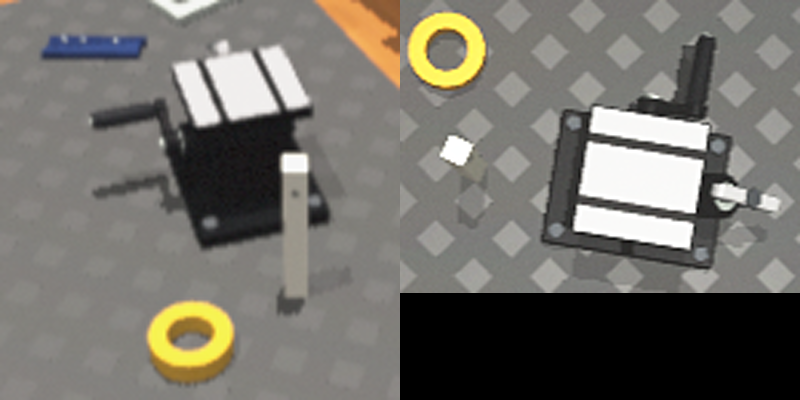

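The crop confirms the white block standing on end beside the stand (scene crop 294,225; top crop 457,150). The other tall blocks are coloured and stand off the plate. The crank handle runs from scene pixel (251,199) to (271,195), and its outer end in the top view is at about (354,135).

```bash
cat >> h.py <<'E'
psi=np.arctan2(.987,.158)
C=np.array([.5507,.0490,.04]) 
S=np.array([[np.cos(psi),-np.sin(psi),0],[np.sin(psi),np.cos(psi),0],[0,0,1]])
def w(p): return C+S@(np.array(p)/1000.)
def st(P): return (S.T@(np.array(P)-C))*1000
E
python3 - <<'E'
from h import *
t=bot.get_calibration("top");s=bot.get_calibration("scene")
print("yaw",np.degrees(psi),"tip",bot.tip_extent)
def hit(c,uv,ys):
    o,d=ray(c,uv); o2=st(o);d2=S.T@d; k=(ys-o2[1])/d2[1]; return o2+k*d2
for uv,y in(((251,199),-164),((271,195),-92),((261,197),-128)):
    p=hit(s,uv,y);print("handle scene",p,"r",np.hypot(p[0],p[2]-80),"th",np.arctan2(p[2]-80,-p[0]))
for z in(.12,.14,.16,.168): print("handle top",z,st(onplane(t,(354,135),z)))
for n,p in dict(lockc=(-110,0,112),up=(-75.5,0,141),low=(-144.5,0,83),hub=(0,-92,80),c1=(95,75,20),c2=(-95,75,20),c3=(-95,-75,20),c4=(95,-75,20)).items():
    print(n,w(p).round(3),"top",proj(t,w(p)).round(1),"scene",proj(s,w(p)).round(1))
# platen height: far corners in scene strips
im=cv2.imread("pics/scene0.png");m=cv2.inRange(im,(190,190,190),(255,255,255));m[:165]=0;m[215:]=0;m[:,:270]=0;m[:,325:]=0
n,l,stt,ce=cv2.connectedComponentsWithStats(m)
big=[i for i in range(1,n) if stt[i,4]>60]
for i in big: print(stt[i],ce[i])
for h in(140,150,160): print(h,"platen centre px scene",proj(s,w((0,0,h))).round(1),"top",proj(t,w((0,0,h))).round(1))
print("block px",proj(s,[.5746,.2307,.215]))
E
```

```text
yaw 80.90519502137599 tip 0.014
handle scene [  49.31320085 -164.          165.04777472] r 98.31030343847193 th 2.0962524603331527
handle scene [  0.6788163  -92.         129.08662524] r 49.09131867459557 th 1.5846243916469864
handle scene [  17.22525828 -128.          141.17038817] r 63.54939741975552 th 1.845283199429582
handle top 0.12 [ -45.28675643 -161.80174304   80.        ]
handle top 0.14 [ -44.13484585 -157.29303687  100.        ]
handle top 0.16 [ -42.98293526 -152.78433071  120.        ]
handle top 0.168 [ -42.52217103 -150.98084824  128.        ]
lockc [ 0.533 -0.06   0.152] top [369.4 194. ] scene [289.7 176.6]
up [ 0.539 -0.026  0.181] top [358. 191.] scene [291.7 175.1]
low [ 0.528 -0.094  0.123] top [380.3 196.8] scene [287.8 178. ]
hub [0.642 0.034 0.12 ] top [334.3 156.6] scene [272.1 206.3]
c1 [0.492 0.155 0.06 ] top [292.3 210.7] scene [327.  227.1]
c2 [ 0.462 -0.033  0.06 ] top [356.5 221. ] scene [311.  195.3]
c3 [ 0.61  -0.057  0.06 ] top [364.3 170.7] scene [272.3 202.8]
c4 [0.64  0.131 0.06 ] top [300.6 160.5] scene [284.5 236.3]
[287 173  23  26 337] [297.71810089 186.85459941]
[305 175  15  20 149] [312.04026846 184.67785235]
[277 180  14  21 158] [283.48101266 189.94936709]
140 platen centre px scene [297.4 187.3] top [330.1 186.6]
150 platen centre px scene [297.3 184.9] top [330.2 186.2]
160 platen centre px scene [297.2 182.4] top [330.4 185.8]
block px [314.79896147 211.82269118]
```

```bash
cat >> h.py <<'E'
def go(P,yang=None):
    s=bot.read_state();T=rot(s["tool_rot"]);d=T.T@(np.array(P)-s["tool_pos"])/.5
    a=np.degrees(np.arctan2(T[1,1],T[0,1])); tw=None if yang is None else -((yang-a+180)%360-180)/90
    print("rows xyz",d.round(4),"twist",tw,"| at",np.round(s["tool_pos"],4),st(s["tool_pos"]).round(1),"yang",round(a,1),"F",np.round(s["force"],1),"w",round(s["width"],3),"t",s["time_s"])
E
python3 - <<'E'
from h import *
p=w((-143,0,88)); print(p); go([p[0],p[1],.27],-9.1)
E
```

```text
[ 0.5280962  -0.09220222  0.128     ]
rows xyz [ 0.9779 -0.9095 -0.1281] twist -0.739814842041165 | at [ 0.1668 -0.6537  0.2055] [-754.5  268.   165.5] yang -75.7 F [ 0.4 -0.3  0. ] w 0.998 t 0.1
```

```bash
python3 -m handwheel '[{"x":0.2,"y":-0.2,"z":-0.128,"twist":-0.15,"jaw":0.45},{"x":0.978,"y":-0.91,"z":-0.128,"twist":-0.74,"jaw":0.45},{"x":0.978,"y":-0.91,"z":-0.128,"twist":-0.74,"jaw":0.45},{"x":0.978,"y":-0.91,"z":-0.128,"twist":-0.74,"jaw":0.45},{"x":0.978,"y":-0.91,"z":-0.128,"twist":-0.74,"jaw":0.45},{"x":0.978,"y":-0.91,"z":-0.128,"twist":-0.74,"jaw":0.45},{"x":0.978,"y":-0.91,"z":-0.128,"twist":-0.74,"jaw":0.45},{"x":0.978,"y":-0.91,"z":-0.128,"twist":-0.74,"jaw":0.45},{"x":0.978,"y":-0.91,"z":-0.128,"twist":-0.74,"jaw":0.45},{"x":0.978,"y":-0.91,"z":-0.128,"twist":-0.74,"jaw":0.45},{"x":0.978,"y":-0.91,"z":-0.128,"twist":-0.74,"jaw":0.45},{"x":0.978,"y":-0.91,"z":-0.128,"twist":-0.74,"jaw":0.45}]' 20; python3 -m handwheel '[{"z":0,"jaw":0.45}]'; python3 - <<'E'
from h import *
p=w((-143,0,88)); go([p[0],p[1],.27],-9.1)
E
```

```text
time_s: 1.3
tool_pos: [0.4887, -0.1524, 0.2652]
tool_rot: [0.0, 0.761, 0.649, -0.0]
force: [0.6, -0.9, -0.6]
width: 0.553
grasp_force: 0.0
rows xyz [ 0.1313  0.0587 -0.0096] twist -4.3683084515085585e-05 | at [ 0.4887 -0.1524  0.2652] [-208.6   29.4  225.2] yang -9.1 F [ 0.6 -0.9 -0.6] w 0.553 t 1.3$[0]: bad value
```

```bash
python3 -m handwheel '[{"x":0.08,"y":0.03,"z":-0.01,"twist":0,"jaw":0.45},{"x":0.131,"y":0.059,"z":-0.01,"twist":0,"jaw":0.45},{"x":0.131,"y":0.059,"z":-0.01,"twist":0,"jaw":0.45},{"x":0.131,"y":0.059,"z":-0.01,"twist":0,"jaw":0.45}]'; python3 - <<'E'
from h import *
p=w((-143,0,88)); go(p,-9.1)
c=bot.get_calibration("wrist");cv2.imwrite("pics/w1.png",bot.snapshot("wrist"))
print(c["xyz"],[proj(c,w(q)).round(0) for q in((-110,0,112),(-75.5,0,141),(-144.5,0,83),(-45,-128,97))])
E
```

```text
time_s: 1.7
tool_pos: [0.5275, -0.0938, 0.2695]
tool_rot: [-0.0, 0.761, 0.649, -0.0]
force: [-0.2, -0.7, 0.5]
width: 0.549
grasp_force: 0.0
rows xyz [0.0033 0.0009 0.2831] twist 0.0009090250294589295 | at [ 0.5275 -0.0938  0.2695] [-144.7    0.3  229.5] yang -9.0 F [-0.2 -0.7  0.5] w 0.549 t 1.7
[ 0.53863952 -0.02529936  0.43757847] [array([317., 148.]), array([317., 108.]), array([316., 179.]), array([461.,  73.])]
```

View pics/w1.png

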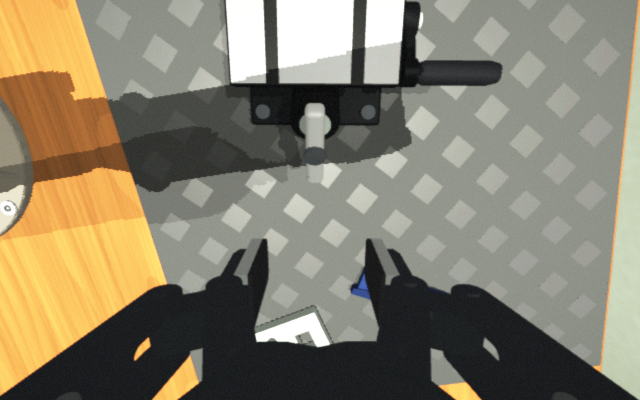

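The wrist view shows the tee bar running from (315,105) to (315,178) and the crank handle centred at (460,73). Both match the predictions of (317,108)–(316,179) and (461,73), so the stand pose is confirmed. Next I descend to straddle the bar's lower end.

```bash
python3 -m handwheel '[{"x":0.003,"y":0.001,"z":0.1,"twist":0,"jaw":0.45},{"x":0.003,"y":0.001,"z":0.19,"twist":0,"jaw":0.45},{"x":0.003,"y":0.001,"z":0.25,"twist":0,"jaw":0.45},{"x":0.003,"y":0.001,"z":0.283,"twist":0,"jaw":0.45},{"x":0.003,"y":0.001,"z":0.283,"twist":0,"jaw":0.45},{"x":0.003,"y":0.001,"z":0.283,"twist":0,"jaw":0.45}]' && python3 -m handwheel '[{"x":0,"y":0.01,"z":0,"twist":0,"jaw":0.45},{"x":0,"y":0.02,"z":0,"twist":0,"jaw":0.45},{"x":0,"y":0.028,"z":0,"twist":0,"jaw":0.45},{"x":0,"y":0.028,"z":0,"twist":0,"jaw":0.45}]' && python3 -c "
from h import *
go(w((-143,0,88)),-9.1)"
```

```text
time_s: 2.35
tool_pos: [0.5283, -0.0936, 0.1291]
tool_rot: [0.0, 0.761, 0.648, -0.0]
force: [0.2, -0.1, 0.6]
width: 0.55
grasp_force: 0.0
time_s: 2.75
tool_pos: [0.543, -0.0951, 0.1289]
tool_rot: [0.0, 0.761, 0.649, 0.0]
force: [0.1, 1.2, 0.8]
width: 0.548
grasp_force: 0.0
rows xyz [ 0.001  -0.0304  0.0018] twist 2.7122072097540695e-05 | at [ 0.543  -0.0951  0.1289] [-143.5  -15.2   88.9] yang -9.1 F [0.1 1.2 0.8] w 0.548 t 2.75
```

```bash
for i in 1 ; do python3 -m handwheel '[{"x":0,"y":0.004,"z":0,"twist":0,"jaw":0.45},{"x":0,"y":0.008,"z":0,"twist":0,"jaw":0.45},{"x":0,"y":0.008,"z":0,"twist":0,"jaw":0.45}]'; done; python3 -c "
from h import *
go(w((-143,0,88)),-9.1)"
```

```text
time_s: 3.05
tool_pos: [0.5463, -0.0956, 0.1285]
tool_rot: [-0.0, 0.761, 0.649, 0.0]
force: [0.7, 0.6, -0.2]
width: 0.545
grasp_force: 0.0
rows xyz [ 0.0009 -0.0371  0.001 ] twist 0.00013498744470818262 | at [ 0.5463 -0.0956  0.1285] [-143.5  -18.6   88.5] yang -9.1 F [ 0.7  0.6 -0.2] w 0.545 t 3.05
```

```bash
python3 -m handwheel '[{"x":0,"y":0.005,"z":0,"twist":0,"jaw":0.45},{"x":0,"y":0.01,"z":0,"twist":0,"jaw":0.45},{"x":0,"y":0.01,"z":0,"twist":0,"jaw":0.45}]'; python3 -c "
from h import *
go(w((-143,0,88)),-9.1)
c=bot.get_calibration('wrist');im=bot.snapshot('wrist');cv2.imwrite('pics/w2.png',im)
print([proj(c,w(q)).round(0) for q in((-110,0,112),(-75.5,0,141),(-144.5,0,83))])"
```

```text
time_s: 3.35
tool_pos: [0.5514, -0.0964, 0.1285]
tool_rot: [0.0, 0.761, 0.649, 0.0]
force: [0.3, 0.2, -1.2]
width: 0.554
grasp_force: 0.0
rows xyz [ 0.0009 -0.0474  0.001 ] twist 0.00015856493890945936 | at [ 0.5514 -0.0964  0.1285] [-143.4  -23.7   88.5] yang -9.1 F [ 0.3  0.2 -1.2] w 0.554 t 3.35
[array([266., 187.]), array([249., 112.]), array([276., 233.])]
```

View pics/w2.png

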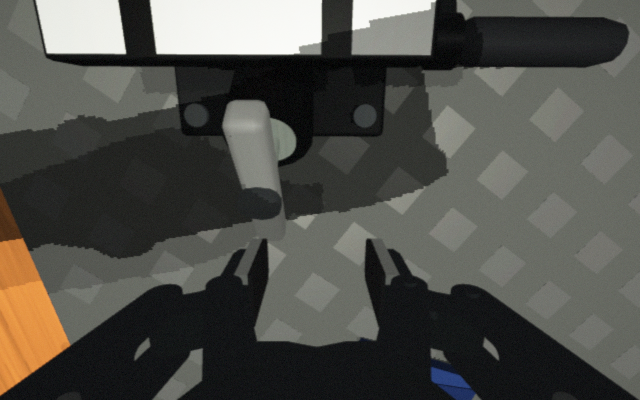

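```bash
python3 -c "
from h import *
s=bot.read_state();T=rot(s['tool_rot']);c=bot.get_calibration('wrist')
for x in(-.011,.011):
  for z in(-.02,0,.008,.014): print(x,z,proj(c,s['tool_pos']+T@[x,-.0233,z]).round(0),proj(c,s['tool_pos']+T@[x,.0233,z]).round(0))
print(T.round(2).tolist())
go(w((-143,0,88)),-9.1)
"
```

```text
-0.011 -0.02 [271. 269.] [361. 269.]
-0.011 0 [276. 252.] [356. 252.]
-0.011 0.008 [277. 246.] [354. 246.]
-0.011 0.014 [278. 242.] [353. 242.]
0.011 -0.02 [269. 229.] [362. 229.]
0.011 0 [274. 216.] [357. 216.]
0.011 0.008 [276. 212.] [356. 212.]
0.011 0.014 [277. 209.] [354. 209.]
[[0.16, 0.99, -0.0], [0.99, -0.16, 0.0], [0.0, -0.0, -1.0]]
rows xyz [ 0.001  -0.047   0.0009] twist 6.390298034691316e-05 | at [ 0.5512 -0.0964  0.1285] [-143.5  -23.5   88.5] yang -9.1 F [-0.2 -0.2  0.1] w 0.553 t 3.4
```

The bar's lower end is at (275,235), exactly where predicted for lock = 0, while the left pad tip is at (262,240). The finger has slid past just beyond the bar's end. I'll shift 10 mm inwards with a narrower straddle.

```bash
python3 -m handwheel '[{"x":0,"y":-0.01,"z":-0.06,"twist":0,"jaw":0.55},{"x":0.02,"y":-0.047,"z":-0.08,"twist":0,"jaw":0.6},{"x":0.02,"y":-0.047,"z":-0.08,"twist":0,"jaw":0.6},{"x":0.02,"y":-0.047,"z":-0.04,"twist":0,"jaw":0.6},{"x":0.02,"y":-0.047,"z":-0.013,"twist":0,"jaw":0.6},{"x":0.02,"y":-0.047,"z":-0.013,"twist":0,"jaw":0.6}]'; python3 -m handwheel '[{"x":0,"y":0.01,"z":0,"twist":0,"jaw":0.6},{"x":0,"y":0.02,"z":0,"twist":0,"jaw":0.6},{"x":0,"y":0.02,"z":0,"twist":0,"jaw":0.6},{"x":0,"y":0.026,"z":0,"twist":0,"jaw":0.6},{"x":0,"y":0.026,"z":0,"twist":0,"jaw":0.6}]'; python3 -c "
from h import *
go(w((-133,0,95)),-9.1)
cv2.imwrite('pics/w3.png',bot.snapshot('wrist'))"
```

```text
time_s: 4.0
tool_pos: [0.5282, -0.0829, 0.1329]
tool_rot: [-0.001, 0.761, 0.649, -0.001]
force: [0.5, -0.3, 0.2]
width: 0.401
grasp_force: 0.0
time_s: 4.5
tool_pos: [0.5427, -0.0849, 0.1352]
tool_rot: [0.0, 0.761, 0.649, 0.0]
force: [-0.1, 0.1, 1.0]
width: 0.4
grasp_force: 0.0
rows xyz [ 0.001  -0.0265  0.0004] twist 8.26933873822908e-05 | at [ 0.5427 -0.0849  0.1352] [-133.5  -13.3   95.2] yang -9.1 F [-0.1  0.1  1. ] w 0.4 t 4.5
```

View pics/w3.png

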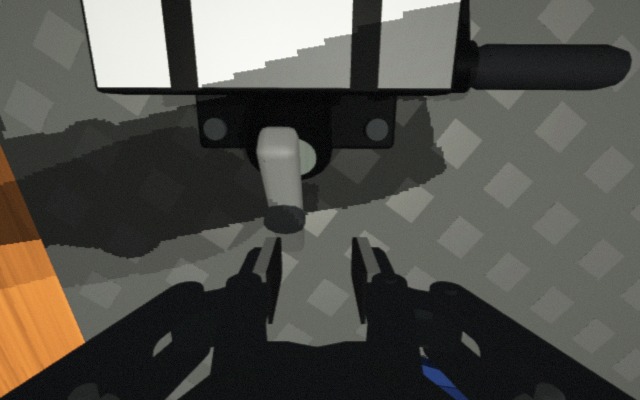

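```bash
python3 -c "
from h import *
s=bot.read_state();T=rot(s['tool_rot']);c=bot.get_calibration('wrist')
print(np.round(c['K'],1).tolist(),'cam in tool',(T.T@(np.array(c['xyz'])-s['tool_pos'])).round(4),'axis',(T.T@rot(c['orientation'])).round(3).tolist())
def tl(uv,zt):
    o,d=ray(c,uv);o=T.T@(o-s['tool_pos']);d=T.T@d;return (o+d*(zt-o[2])/d[2]).round(4)
for zt in(-.03,-.01,0,.01): print(zt,tl((281,238),zt),tl((353,238),zt),tl((353,325),zt))
print([proj(c,w(q)).round(0) for q in((-110,0,112),(-75.5,0,141),(-144.5,0,83))])
s2=cv2.imread('pics/w3.png')
"
```

```text
[[316.5, 0.0, 316.2], [0.0, 316.5, 197.6], [0.0, 0.0, 1.0]] cam in tool [ 6.95e-02  1.00e-04 -1.68e-01] axis [[0.001, -0.962, -0.272], [1.0, 0.001, 0.0], [-0.0, -0.272, 0.962]]
-0.03 [ 0.0106 -0.0164 -0.03  ] [ 0.0107  0.0175 -0.03  ] [-0.0373  0.019  -0.03  ]
-0.01 [ 0.0021 -0.0188 -0.01  ] [ 0.0021  0.02   -0.01  ] [-0.0528  0.0218 -0.01  ]
0 [-0.0021 -0.02    0.    ] [-0.0021  0.0213  0.    ] [-0.0605  0.0231  0.    ]
0.01 [-0.0064 -0.0212  0.01  ] [-0.0064  0.0225  0.01  ] [-0.0683  0.0245  0.01  ]
[array([290., 204.]), array([282., 139.]), array([295., 244.])]
```

In this view the pad tips are at (280,238) and (353,238), and the bar's lower end is at about (290,238). The pads sit some 30 mm nearer the camera than the nominal TCP implies, so they are still above the bar. I'll centre again and descend in small steps, watching the force.

```bash
python3 -m handwheel '[{"x":0,"y":-0.0265,"z":-0.01,"twist":0,"jaw":0.6},{"x":0,"y":-0.0265,"z":0,"twist":0,"jaw":0.6},{"x":0,"y":-0.0265,"z":0.01,"twist":0,"jaw":0.6},{"x":0,"y":-0.0265,"z":0.02,"twist":0,"jaw":0.6}]';  python3 -m handwheel '[{"x":0,"y":0,"z":0.008,"twist":0,"jaw":0.6},{"x":0,"y":0,"z":0.016,"twist":0,"jaw":0.6},{"x":0,"y":0,"z":0.016,"twist":0,"jaw":0.6}]' ; python3 -c "
from h import *
go(w((-133,0,95)),-9.1)
c=bot.get_calibration('scene');s=bot.read_state();T=rot(s['tool_rot'])
im=bot.snapshot('scene');cv2.imwrite('pics/s4.png',im)
c0=im[90:215,225:350];cv2.imwrite('pics/s4c.png',cv2.resize(c0,(600,600),interpolation=cv2.INTER_CUBIC))
for z in(-.16,-.06,-.03,0,.014): print(z,(proj(c,s['tool_pos']+T@[0,0,z])-[225,90])*4.8)
"
```

```text
time_s: 4.95
tool_pos: [0.5291, -0.0829, 0.1246]
tool_rot: [0.0, 0.761, 0.649, 0.0]
force: [-0.3, -0.1, 0.3]
width: 0.398
grasp_force: 0.0
time_s: 5.25
tool_pos: [0.5289, -0.0827, 0.1163]
tool_rot: [-0.0, 0.761, 0.649, -0.0]
force: [-0.3, 1.7, -0.0]
width: 0.402
grasp_force: 0.0
rows xyz [ 0.001   0.0014 -0.0375] twist 0.0001799785503910319 | at [ 0.5289 -0.0827  0.1163] [-133.5    0.7   76.3] yang -9.1 F [-0.3  1.7 -0. ] w 0.402 t 5.25
-0.16 [295.12105016 257.02817643]
-0.06 [302.16151268 372.44742019]
-0.03 [304.15861134 405.18726025]
0 [306.10612965 437.11429494]
0.014 [306.99852057 451.74388565]
```

View pics/s4c.png

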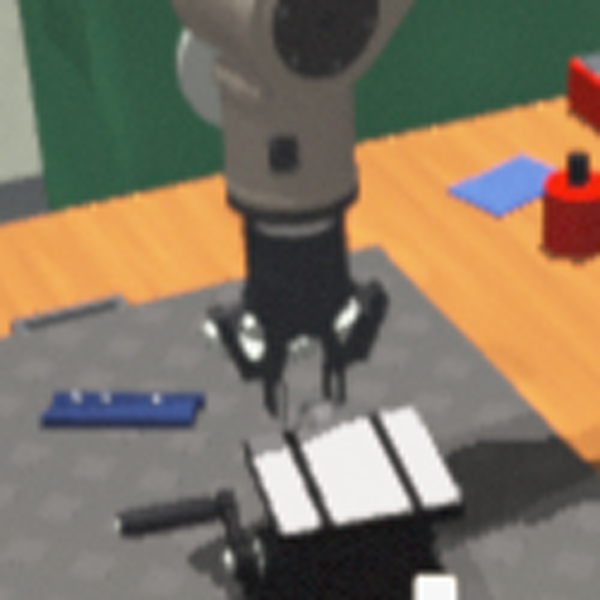

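The scene crop shows the fingertips ending at row ~412, where nominal would be ~452. The fingers really end about 25 mm behind the nominal TCP, so I'll allow about 35 mm extra depth.

```bash
python3 -m handwheel '[{"x":0,"y":0.0,"z":0.01,"twist":0,"jaw":0.6},{"x":0,"y":0,"z":0.02,"twist":0,"jaw":0.6},{"x":0,"y":0,"z":0.03,"twist":0,"jaw":0.6},{"x":0,"y":0,"z":0.03,"twist":0,"jaw":0.6}]';  python3 -m handwheel '[{"x":0,"y":0.01,"z":0,"twist":0,"jaw":0.6},{"x":0,"y":0.018,"z":0,"twist":0,"jaw":0.6},{"x":0,"y":0.022,"z":0,"twist":0,"jaw":0.6},{"x":0,"y":0.022,"z":0,"twist":0,"jaw":0.6}]' ; python3 -c "
from h import *
go(w((-133,0,95)),-9.1)"
```

```text
time_s: 5.7
tool_pos: [0.5287, -0.0827, 0.1012]
tool_rot: [-0.0, 0.761, 0.649, -0.0]
force: [-0.6, 0.0, -0.2]
width: 0.402
grasp_force: 0.0
time_s: 6.1
tool_pos: [0.539, -0.0851, 0.1015]
tool_rot: [-0.001, 0.761, 0.649, -0.001]
force: [-6.7, -2.6, -1.0]
width: 0.401
grasp_force: 3.5
rows xyz [ 0.0025 -0.0194 -0.067 ] twist -9.334500631407789e-05 | at [ 0.539  -0.0851  0.1015] [-134.3   -9.6   61.5] yang -9.1 F [-6.7 -2.6 -1. ] w 0.401 t 6.1
```

```bash
python3 -m handwheel '[{"x":0,"y":0.004,"z":0,"twist":0,"jaw":0.6},{"x":0,"y":0.004,"z":0,"twist":0,"jaw":0.6}]' ; python3 -c "
from h import *
go(w((-133,0,95)),-9.1)"
```

```text
time_s: 6.3
tool_pos: [0.5416, -0.0855, 0.1017]
tool_rot: [-0.0, 0.761, 0.649, -0.001]
force: [-1.5, -0.6, 0.2]
width: 0.403
grasp_force: 0.8
rows xyz [ 0.0024 -0.0246 -0.0667] twist -0.00016891485665079624 | at [ 0.5416 -0.0855  0.1017] [-134.2  -12.2   61.7] yang -9.1 F [-1.5 -0.6  0.2] w 0.403 t 6.3
```

```bash
python3 -m handwheel '[{"x":0,"y":0.006,"z":0,"twist":0,"jaw":0.6},{"x":0,"y":0.012,"z":0,"twist":0.0,"jaw":0.6},{"x":0,"y":0.012,"z":0,"twist":0.0,"jaw":0.6}]' ; python3 -c "
from h import *
go(w((-133,0,95)),-9.1)
c=bot.get_calibration('wrist')
im=bot.snapshot('wrist');cv2.imwrite('pics/w5.png',im)
for a in(0,.3):
  l=np.array([-.766*np.cos(a),-np.sin(a),-.643*np.cos(a)]);print(a,[proj(c,w(np.array([-110,0,112])+k*l)).round(0) for k in(-45,45)])"
```

```text
time_s: 6.6
tool_pos: [0.5474, -0.0863, 0.1016]
tool_rot: [-0.0, 0.761, 0.649, -0.001]
force: [-5.6, -3.2, -1.4]
width: 0.396
grasp_force: 6.0
rows xyz [ 0.0023 -0.0364 -0.0667] twist -5.434446019623667e-05 | at [ 0.5474 -0.0863  0.1016] [-134.2  -18.2   61.6] yang -9.1 F [-5.6 -3.2 -1.4] w 0.396 t 6.6
0 [array([250., 149.]), array([281., 269.])]
0.3 [array([205., 153.]), array([306., 268.])]
```

View pics/w5.png

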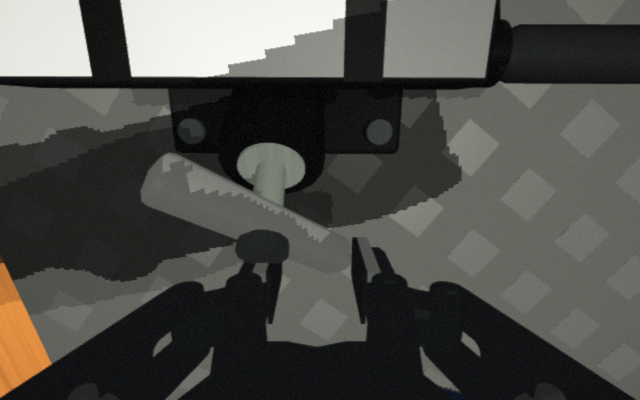

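The tee bar has clearly turned. It now runs from (165,178) to (342,255), with the shank at (268,180) and the screw's dark cap at (262,247). The lower end moved towards stand -y, so positive (counter-clockwise) slackens it. Next I work out the angle.

```bash
python3 -c "
from h import *
c=bot.get_calibration('wrist')
print('cap',[proj(c,w(np.array([-110,0,112])+k*np.array([-.643,0,.766]))).round(0) for k in(-20,0,20,30,40)])
for a in(.4,.6,.8,1.,1.1):
  l=np.array([-.766*np.cos(a),-np.sin(a),-.643*np.cos(a)]);print(a,[proj(c,w(np.array([-110,0,112])+k*l)).round(0) for k in(-45,0,45)])
s=bot.read_state();T=rot(s['tool_rot'])
print([ (k,st(s['tool_pos']+T@np.array(k)).round(0)) for k in((.011,-.017,-.026),(-.011,-.017,-.026),(.011,.017,-.026))])"
```

```text
cap [array([274., 186.]), array([270., 227.]), array([265., 275.]), array([263., 304.]), array([260., 335.])]
0.4 [array([192., 157.]), array([270., 227.]), array([315., 267.])]
0.6 [array([170., 167.]), array([270., 227.]), array([331., 263.])]
0.8 [array([155., 178.]), array([270., 227.]), array([345., 259.])]
1.0 [array([147., 191.]), array([270., 227.]), array([359., 252.])]
1.1 [array([146., 198.]), array([270., 227.]), array([365., 249.])]
[((0.011, -0.017, -0.026), array([-123.,   -1.,   88.])), ((-0.011, -0.017, -0.026), array([-145.,   -1.,   88.])), ((0.011, 0.017, -0.026), array([-123.,  -35.,   88.]))]
```

Lock is at about +0.75 rad, well past 0.45, so the platen is free. I'll back out, lift, and go over the crank handle, turning the jaws 90°.

```bash
python3 -m handwheel '[{"x":-0.012,"y":-0.004,"z":0,"twist":0,"jaw":0.6},{"x":-0.012,"y":-0.004,"z":-0.1,"twist":0,"jaw":0.6},{"x":-0.012,"y":-0.004,"z":-0.2,"twist":0,"jaw":0.5},{"x":-0.012,"y":-0.004,"z":-0.28,"twist":0,"jaw":0.3},{"x":0.09,"y":0.11,"z":-0.28,"twist":0.1,"jaw":0.3},{"x":0.179,"y":0.24,"z":-0.28,"twist":0.2,"jaw":0.3},{"x":0.179,"y":0.24,"z":-0.28,"twist":1,"jaw":0.3},{"x":0.179,"y":0.24,"z":-0.28,"twist":1,"jaw":0.3},{"x":0.179,"y":0.24,"z":-0.28,"twist":1,"jaw":0.3},{"x":0.179,"y":0.24,"z":-0.28,"twist":1,"jaw":0.3},{"x":0.179,"y":0.24,"z":-0.28,"twist":1,"jaw":0.3},{"x":0.179,"y":0.24,"z":-0.28,"twist":1,"jaw":0.3}]'; python3 -c "
from h import *
p=w((-45,-138,59));go(p,-99.1)"
```

```text
time_s: 7.85
tool_pos: [0.6811, -0.0165, 0.2423]
tool_rot: [-0.0, 0.994, 0.107, 0.0]
force: [0.4, 0.2, 0.2]
width: 0.698
grasp_force: 0.0
rows xyz [-0.003   0.001   0.2866] twist 0.23707433597340638 | at [ 0.6811 -0.0165  0.2423] [ -44.1 -139.1  202.3] yang -77.8 F [0.4 0.2 0.2] w 0.698 t 7.85
```

Finish the turn, then look with the wrist camera, measured numerically, before descending.

```bash
python3 -m handwheel '[{"x":-0.003,"y":0.001,"z":0,"twist":0.237,"jaw":0.3},{"x":-0.003,"y":0.001,"z":0,"twist":0.237,"jaw":0.3},{"x":-0.003,"y":0.001,"z":0,"twist":0.237,"jaw":0.3},{"x":-0.003,"y":0.001,"z":0,"twist":0.237,"jaw":0.3}]'; python3 -c "
from h import *
p=w((-45,-138,59));go(p,-99.1)
c=bot.get_calibration('wrist');im=bot.snapshot('wrist');cv2.imwrite('pics/w6.png',im)
print(c['xyz'],[proj(c,w(q)).round(0) for q in((-45,-164,97),(-45,-92,97),(0,-92,80))])
print(np.round(bot.read_state()['qpos'],2))"
```

```text
time_s: 8.25
tool_pos: [0.6796, -0.0173, 0.2424]
tool_rot: [-0.0, 0.997, -0.077, 0.0]
force: [0.5, -0.3, 0.2]
width: 0.699
grasp_force: 0.0
rows xyz [ 2.000e-04 -0.000e+00  2.867e-01] twist 0.0031991447808798687 | at [ 0.6796 -0.0173  0.2424] [ -45.1 -137.8  202.4] yang -98.8 F [ 0.5 -0.3  0.2] w 0.699 t 8.25
[ 0.74775646 -0.02731572  0.41044673] [array([317., 160.]), array([316., 237.]), array([270., 230.])]
[ 0.11  0.42 -0.24  1.54  0.1   1.2  -1.88]
```

View pics/w6.png

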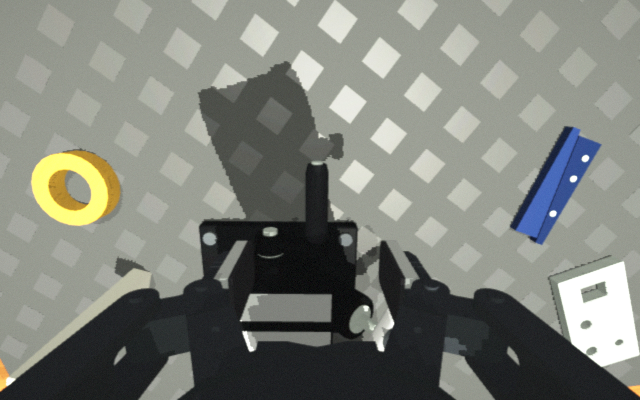

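The handle runs from (317,162) to (317,240), as predicted with x = -45 mm, and is centred between the jaws at columns 240 and 395. I'll descend and grip.

```bash
python3 -m handwheel '[{"x":0,"y":0,"z":0.1,"twist":0.003,"jaw":0.3},{"x":0,"y":0,"z":0.19,"twist":0.003,"jaw":0.3},{"x":0,"y":0,"z":0.26,"twist":0.003,"jaw":0.3},{"x":0,"y":0,"z":0.295,"twist":0.003,"jaw":0.3},{"x":0,"y":0,"z":0.295,"twist":0.003,"jaw":0.3}]' 40; python3 -m handwheel '[{"x":0,"y":0,"z":0,"twist":0,"jaw":1},{"x":0,"y":0,"z":0,"twist":0,"jaw":1},{"x":0,"y":0,"z":0,"twist":0,"jaw":1},{"x":0,"y":0,"z":0,"twist":0,"jaw":1},{"x":0,"y":0,"z":0,"twist":0,"jaw":1}]' 40;python3 -c "
from h import *
go(w((-45,-138,59)),-99.1)"
```

```text
time_s: 8.8
tool_pos: [0.6777, -0.0173, 0.0917]
tool_rot: [0.0, 0.997, -0.077, -0.002]
force: [-0.3, -0.4, 0.2]
width: 0.7
grasp_force: 0.0
time_s: 9.3
tool_pos: [0.6801, -0.0177, 0.0955]
tool_rot: [0.0, 0.997, -0.079, 0.001]
force: [2.6, -3.4, 2.3]
width: 0.219
grasp_force: 39.0
rows xyz [-0.0006 -0.0008 -0.0069] twist 0.0007957685546140662 | at [ 0.6801 -0.0177  0.0955] [ -45.4 -138.3   55.5] yang -99.0 F [ 2.6 -3.4  2.3] w 0.219 t 9.3
```

```bash
python3 -c "
import numpy as np
for t in np.linspace(.33,1.57,10)[1:]: print(round(t,2),'y',round(48*(np.cos(t)-np.cos(.33))/500,3),'z',round(-48*(np.sin(t)-np.sin(.33))/500,3))"
```

```text
0.47 y -0.005 z -0.012
0.61 y -0.012 z -0.024
0.74 y -0.02 z -0.034
0.88 y -0.03 z -0.043
1.02 y -0.04 z -0.051
1.16 y -0.052 z -0.057
1.29 y -0.065 z -0.061
1.43 y -0.078 z -0.064
1.57 y -0.091 z -0.065
```

```bash
python3 -m handwheel '[{"x":0,"y":-0.005,"z":-0.012,"twist":0,"jaw":1},{"x":0,"y":-0.012,"z":-0.024,"twist":0,"jaw":1},{"x":0,"y":-0.020,"z":-0.034,"twist":0,"jaw":1}]' 40; python3 -c "
from h import *
go(w((-45.4,-138,55.5)),-99.1)"
```

```text
time_s: 9.6
tool_pos: [0.6813, -0.0092, 0.1114]
tool_rot: [0.001, 0.997, -0.079, 0.0]
force: [6.9, -9.8, -7.7]
width: 0.221
grasp_force: 40.0
rows xyz [-0.0003  0.017   0.0318] twist 0.00012547153304972704 | at [ 0.6813 -0.0092  0.1114] [ -36.9 -138.1   71.4] yang -99.1 F [ 6.9 -9.8 -7.7] w 0.221 t 9.6
```

```bash
python3 -m handwheel '[{"x":0,"y":-0.010,"z":-0.009,"twist":0,"jaw":1},{"x":0,"y":-0.020,"z":-0.017,"twist":0,"jaw":1},{"x":0,"y":-0.032,"z":-0.023,"twist":0,"jaw":1},{"x":0,"y":-0.045,"z":-0.027,"twist":0,"jaw":1},{"x":0,"y":-0.058,"z":-0.030,"twist":0,"jaw":1},{"x":0,"y":-0.071,"z":-0.031,"twist":0,"jaw":1},{"x":0,"y":-0.071,"z":-0.031,"twist":0,"jaw":1}]' 40; python3 -c "
from h import *
go(w((-45.4,-138,55.5)),-99.1)
import numpy as np
for t in np.linspace(1.57,3.5,13)[1:]: print(round(t,2),'y',round(48*(np.cos(t))/500,3),'z',round(-48*(np.sin(t)-1)/500,3))"
```

```text
time_s: 10.3
tool_pos: [0.6874, 0.027, 0.1284]
tool_rot: [0.0, 0.997, -0.079, 0.001]
force: [2.6, -5.4, 9.5]
width: 0.217
grasp_force: 41.8
rows xyz [-0.0012  0.0905  0.0658] twist 0.0006924591768084712 | at [0.6874 0.027  0.1284] [-1.000e-01 -1.385e+02  8.840e+01] yang -99.0 F [ 2.6 -5.4  9.5] w 0.217 t 10.3
1.73 y -0.015 z 0.001
1.89 y -0.03 z 0.005
2.05 y -0.044 z 0.011
2.21 y -0.058 z 0.019
2.37 y -0.069 z 0.029
2.54 y -0.079 z 0.041
2.7 y -0.087 z 0.055
2.86 y -0.092 z 0.069
3.02 y -0.095 z 0.084
3.18 y -0.096 z 0.1
3.34 y -0.094 z 0.115
3.5 y -0.09 z 0.13
```

```bash
python3 -m handwheel '[{"x":0,"y":-0.015,"z":0.001,"twist":0,"jaw":1},{"x":0,"y":-0.030,"z":0.005,"twist":0,"jaw":1},{"x":0,"y":-0.044,"z":0.011,"twist":0,"jaw":1},{"x":0,"y":-0.058,"z":0.019,"twist":0,"jaw":1},{"x":0,"y":-0.069,"z":0.029,"twist":0,"jaw":1},{"x":0,"y":-0.079,"z":0.041,"twist":0,"jaw":1},{"x":0,"y":-0.087,"z":0.055,"twist":0,"jaw":1},{"x":0,"y":-0.092,"z":0.069,"twist":0,"jaw":1},{"x":0,"y":-0.095,"z":0.084,"twist":0,"jaw":1},{"x":0,"y":-0.096,"z":0.100,"twist":0,"jaw":1},{"x":0,"y":-0.094,"z":0.115,"twist":0,"jaw":1},{"x":0,"y":-0.094,"z":0.115,"twist":0,"jaw":1}]' 40; python3 -c "
from h import *
go(w((-45.4,-138,55.5)),-99.1)
c=bot.get_calibration('scene');im=bot.snapshot('scene');cv2.imwrite('pics/s7.png',im)
t=bot.get_calibration('top');im2=bot.snapshot('top');cv2.imwrite('pics/t7.png',im2)
m=cv2.inRange(im,(190,190,190),(255,255,255));m[:150]=0;m[215:]=0;m[:,:270]=0;m[:,:]=m
n,l,stt,ce=cv2.connectedComponentsWithStats(m[:, :330])
for i in range(1,n):
    if stt[i,4]>50: print(stt[i],ce[i].round(1))
for h in(165,170,175): print(h,proj(c,w((0,0,h))).round(2))
"
```

```text
time_s: 11.5
tool_pos: [0.6949, 0.0735, 0.0696]
tool_rot: [0.0, 0.997, -0.079, 0.001]
force: [8.1, -3.8, -3.6]
width: 0.219
grasp_force: 40.5
rows xyz [-0.001   0.1847 -0.0518] twist 0.0006089370267293109 | at [0.6949 0.0735 0.0696] [  46.9 -138.5   29.6] yang -99.0 F [ 8.1 -3.8 -3.6] w 0.219 t 11.5
[270 150  35  16 297] [285.7 156. ]
165 [297.12 181.22]
170 [297.06 180.  ]
175 [297.01 178.76]
```

```bash
python3 -m handwheel '[{"x":0,"y":0.002,"z":0.006,"twist":0,"jaw":1},{"x":0,"y":0.004,"z":0.012,"twist":0,"jaw":1},{"x":0,"y":0.004,"z":0.012,"twist":0,"jaw":1},{"x":0,"y":0.004,"z":0.012,"twist":0,"jaw":1}]' 40; python3 -c "
from h import *
go(w((-45.4,-138,55.5)),-99.1)"
```

```text
time_s: 12.0
tool_pos: [0.6947, 0.072, 0.0644]
tool_rot: [-0.0, 0.997, -0.079, 0.001]
force: [6.2, -2.0, 2.6]
width: 0.216
grasp_force: 41.2
rows xyz [-0.0011  0.1816 -0.0624] twist 0.0007601652539651443 | at [0.6947 0.072  0.0644] [  45.4 -138.5   24.4] yang -99.0 F [ 6.2 -2.   2.6] w 0.216 t 12.0
```

Estimated crank angle is 3.48 rad, so the platen top is at about 174.8 mm. I'll release, lift, and take two wrist views at the lock orientation to compare the platen with the block.

```bash
python3 -m handwheel '[{"x":0,"y":0,"z":0,"twist":0,"jaw":0.3},{"x":0,"y":0,"z":0,"twist":0,"jaw":0.3},{"x":0,"y":0,"z":-0.1,"twist":0,"jaw":0.3},{"x":0,"y":0,"z":-0.2,"twist":0,"jaw":0.3},{"x":0,"y":0,"z":-0.3,"twist":0,"jaw":0.4},{"x":-0.05,"y":0,"z":-0.4,"twist":-0.1,"jaw":0.6},{"x":-0.156,"y":-0.01,"z":-0.4,"twist":-1,"jaw":0.6},{"x":-0.156,"y":-0.01,"z":-0.4,"twist":-1,"jaw":0.6},{"x":-0.156,"y":-0.01,"z":-0.4,"twist":-1,"jaw":0.6},{"x":-0.156,"y":-0.01,"z":-0.4,"twist":-1,"jaw":0.6},{"x":-0.156,"y":-0.01,"z":-0.4,"twist":-1,"jaw":0.6},{"x":-0.156,"y":-0.01,"z":-0.4,"twist":-1,"jaw":0.6}]'; python3 -m handwheel '[{"x":0,"y":0,"z":0,"twist":-0.29,"jaw":0.6},{"x":0,"y":0,"z":0,"twist":-0.29,"jaw":0.6},{"x":0,"y":0,"z":0,"twist":-0.29,"jaw":0.6},{"x":0,"y":0,"z":0,"twist":-0.29,"jaw":0.6},{"x":0,"y":0,"z":0,"twist":-0.29,"jaw":0.6},{"x":0,"y":0,"z":0,"twist":-0.29,"jaw":0.6}]'; python3 -c "
from h import *
import json
go(w((50,-60,214)),-9.1)
c=bot.get_calibration('wrist');im=bot.snapshot('wrist');cv2.imwrite('pics/w8.png',im)
json.dump({k:np.array(v).tolist() for k,v in c.items()},open('c8.json','w'))
print('block',st([.5746,.2307,.215]));B=st([.5746,.2307,.215])
for q in((60,-65,175),(60,65,175),(-60,-65,175),(-60,65,175),B): print(np.round(q),proj(c,w(q)).round(1))"
```

```text
time_s: 13.2
tool_pos: [0.6167, 0.0896, 0.2634]
tool_rot: [-0.0, 0.901, 0.435, -0.0]
force: [-0.6, 0.2, -0.2]
width: 0.4
grasp_force: 0.0
time_s: 13.8
tool_pos: [0.617, 0.0894, 0.2634]
tool_rot: [-0.0, 0.782, 0.623, -0.0]
force: [0.3, -0.1, -0.8]
width: 0.4
grasp_force: 0.0
rows xyz [-0.0006  0.0019  0.0189] twist -0.04292842997703777 | at [0.617  0.0894 0.2634] [ 50.4 -59.1 223.4] yang -13.0 F [ 0.3 -0.1 -0.8] w 0.4 t 13.8
block [183.19353162   5.12152066 175.        ]
[ 60 -65 175] [323.3 195.1]
[ 60  65 175] [142.3 206.8]
[-60 -65 175] [332.3 337.3]
[-60  65 175] [173.9 346.2]
[183.   5. 175.] [195.8   7.5]
```

View pics/w8.png

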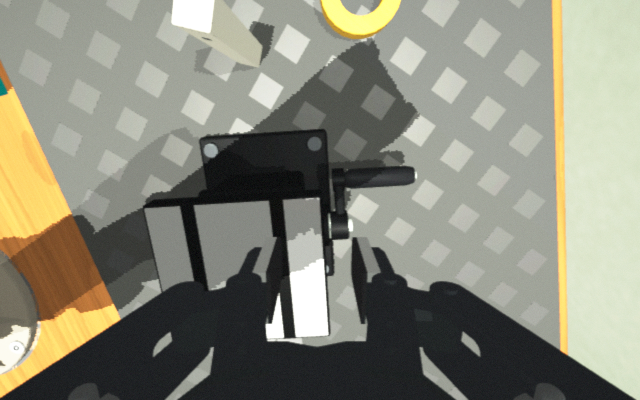

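The wrist view shows the platen's +x edge between corners (146,207) and (321,197), the crank handle at (375,177) and the block top at (193,10). The top is cut off by the frame, so I'll shift slightly and take a stereo pair, measured numerically.

```bash
python3 -m handwheel '[{"x":0.04,"y":0,"z":0,"twist":-0.043,"jaw":0.6},{"x":0.04,"y":0,"z":0,"twist":-0.043,"jaw":0.6},{"x":0.04,"y":0,"z":0,"twist":-0.043,"jaw":0.6},{"x":0.04,"y":0,"z":0,"twist":-0.043,"jaw":0.6}]'; python3 -c "
from h import *
import pickle
pickle.dump((bot.get_calibration('wrist'),bot.snapshot('wrist')),open('A.pkl','wb'))"
python3 -m handwheel '[{"x":0,"y":-0.08,"z":0,"twist":0,"jaw":0.6},{"x":0,"y":-0.16,"z":0,"twist":0,"jaw":0.6},{"x":0,"y":-0.24,"z":0,"twist":0,"jaw":0.6},{"x":0,"y":-0.24,"z":0,"twist":0,"jaw":0.6},{"x":0,"y":-0.24,"z":0,"twist":0,"jaw":0.6},{"x":0,"y":-0.24,"z":0,"twist":0,"jaw":0.6}]'; python3 -c "
from h import *
import pickle
pickle.dump((bot.get_calibration('wrist'),bot.snapshot('wrist')),open('B.pkl','wb'))"
cat > st.py <<'E'
from h import *
import pickle
for f in 'AB':
    c,im=pickle.load(open(f+'.pkl','rb')); g=cv2.cvtColor(im,6); print(f,np.round(c['xyz'],4))
    B=np.array([183.2,5.1,175]); b=proj(c,w(B)); u,v=b.astype(int); print('block pred',b.round(1)); 
    for q in((60,-65,175),(60,65,175)): print(q,proj(c,w(q)).round(1))
    print(g[max(0,v):v+50:6,max(0,u-45):u+45:6])
    p=proj(c,w((60,65,175))).astype(int); print('corner',p);print(g[p[1]-8:p[1]+10:2,p[0]-10:p[0]+14:2])
    p=proj(c,w((60,-65,175))).astype(int); print('corner',p);print(g[p[1]-8:p[1]+10:2,p[0]-14:p[0]+10:2])
E
python3 st.py
```

```text
time_s: 14.25
tool_pos: [0.6216, 0.1087, 0.2634]
tool_rot: [0.0, 0.76, 0.65, -0.0]
force: [-0.3, 0.0, -0.5]
width: 0.4
grasp_force: 0.0
time_s: 14.9
tool_pos: [0.5039, 0.1269, 0.2637]
tool_rot: [0.0, 0.76, 0.65, 0.0]
force: [-0.8, -0.7, 0.2]
width: 0.4
grasp_force: 0.0
A [0.6325 0.1773 0.4314]
block pred [210.7  34.6]
(60, -65, 175) [322.  221.9]
(60, 65, 175) [143.  221.3]
[[163 195 195 197 255 255 255 255 255 255 255 189 191 200 217]
 [167 197 198 202 255 255 255 255 255 255 255 192 192 191 202]
 [165 197 199 199 255 255 255 255 255 255 254 191 190 195 192]
 [163 164 192 203 204 189 255 255 255 255 207 193 192 192 192]
 [162 164 162 170 178 164 165 176 207 255 189 196 193 195 193]
 [164 166 164 164 164 165 165 137 139 193 205 200 193 194 195]
 [164 164 161 164 162 163 164 137 155 193 193 197 206 198 192]
 [195 163 166 162 166 165 153 139 191 194 197 197 201 146 199]
 [202 204 162 166 167 164 164 157 137 190 200 202 194 144 142]]
corner [143 221]
[[ 56  60  58  56  61  57  57  58  58  59  54  36]
 [ 61  57  57  59  61  60  55  59  57  36  20  14]
 [ 64  62  60  58  58  58  62  50  1
[... 1727 characters left out ...]
3  16  11   6  10]
 [124  92  74  17  16  10  57  61  61  61  60  58]
 [ 98  95  79  20  10  20  89  93  94  88  89  94]
 [ 91  94  76  15   8  19 105 134  96  91  91  92]
 [ 98  96  78  19  13  23 132 135  95  92  92  96]]
corner [485 221]
[[ 88 109 110 110 114 115 114 113 112 110 114 114]
 [  7  25  86 112 113 113 112 111 110 115 111 111]
 [  8   4  18  62 109 114 110 109 111 114 111 110]
 [ 13   9  14   8  37  92 103 113 113 111 114 110]
 [ 20  14  15  18  15  27  87 115 110 112 110 113]
 [196 197 196 196 197 151  91 116 111 114 111 112]
 [245 245 245 244 243 178  92 112 114 114 110 113]
 [245 245 245 245 244 122 107 115 115 112 115 110]
 [246 245 245 245 244  89 111 113 112 113 115 111]]
```

```bash
cat > st2.py <<'E'
from h import *
import pickle
def cross(a,th):  # first upward crossing, subpixel
    i=np.where((a[:-1]<th)&(a[1:]>=th))[0][0]; return i+(th-a[i])/(a[i+1]-a[i])
D={};cs=[]
for f,bt in(('A',235),('B',190)):
    c,im=pickle.load(open(f+'.pkl','rb'));g=cv2.cvtColor(im,6).astype(float);cs.append(c)
    L=proj(c,w((60,65,175)));Rr=proj(c,w((60,-65,175)))
    tops=[];
    for k in np.linspace(.2,.35,8) if f=='A' else np.linspace(.7,.85,8):
        u=int(L[0]+k*(Rr[0]-L[0])); a=g[int(L[1])-8:int(L[1])+14,u]; 
        try: tops.append(int(L[1])-8+cross(a,(15+a[-4:].mean())/2))
        except IndexError: pass
    t=np.median(tops); r0=int(t)+2
    le=[];re=[]
    for r in range(r0,r0+5):
        u=int(L[0]);a=g[r,u-4:u+16];le.append(u-4+cross(a,(np.min(a[:8])+np.median(a[-6:]))/2))
        u=int(Rr[0]);a=g[r,u-20:u+3][::-1];lo=15 if f=='A' else 112; re.append(u+2-cross(a,(lo+np.median(a[-6:]))/2))
    m=(g>bt).astype(np.uint8);b=proj(c,w((183.2,5.1,175)));
    n,l,s,ce=cv2.connectedComponentsWithStats(cv2.morphologyEx(m,cv2.MORPH_OPEN,np.ones((5,5))))
    i=min(range(1,n),key=lambda i:np.hypot(*(ce[i]-b)) if s[i,4]>300 else 1e9)
    rect=cv2.minAreaRect(np.argwhere(l==i)[:,::-1].astype(np.float32))
    print(f,'top row',round(t,2),np.round(tops,1),'L',np.round(le,1),'R',np.round(re,1),'block',s[i],ce[i].round(2),rect)
    D[f]=dict(L=(np.median(le),t),R=(np.median(re),t),B=ce[i])
def tri(p,q):
    o1,d1=ray(cs[0],p);o2,d2=ray(cs[1],q);A=np.stack([d1,-d2],1);k=np.linalg.lstsq(A,o2-o1,rcond=None)[0]
    return st((o1+k[0]*d1+o2+k[1]*d2)/2).round(1),1000*np.linalg.norm(o1+k[0]*d1-o2-k[1]*d2)
for n in 'LRB': print(n,tri(D['A'][n],D['B'][n]))
E
python3 st2.py
```

```text
A top row 222.56 [222.5 228.9 216.1 218.2 222.  222.7 222.6 222.7] L [144.5 144.8 144.9 144.8 145.1] R [317.7 317.8 317.8 317.7 317.6] block [ 186    9   44   50 1665] [207.55  33.57] ((207.38462829589844, 33.57692337036133), (40.59604263305664, 44.51836395263672), 11.309932708740234)
B top row 222.44 [221.5 220.9 220.7 227.6 222.4 222.4 222.5 222.5] L [308.  307.9 307.8 307.9 307.5] R [480.9 481.  480.9 480.5 480.3] block [ 378    9   45   48 1510] [399.63  32.03] ((399.10003662109375, 32.20001983642578), (38.26355743408203, 40.79338073730469), 18.434947967529297)
L (array([ 58.6,  64.4, 174. ]), np.float64(0.20292527073503577))
R (array([ 59.2, -61.9, 174.4]), np.float64(0.27542317178413356))
B (array([184.1,   7. , 175.1]), np.float64(0.6906685402117487))
```

```bash
cat >> st2.py <<'E'
print('--handle')
H=[]
for f,c in zip('AB',cs):
    g=cv2.cvtColor(pickle.load(open(f+'.pkl','rb'))[1],6).astype(float)
    e=proj(c,w((45.3,-164,64)));m0=proj(c,w((45.3,-128,64)));print(f,e.round(1),m0.round(1))
    u0=int(m0[0]);u1=int(e[0]);v=int(e[1])
    print(g[v-14:v+16:2,u0+10].astype(int)); print(g[v,u1-12:u1+14].astype(int)); print(g[v-4,u1-12:u1+14].astype(int)); print(g[v+4,u1-12:u1+14].astype(int))
E
python3 st2.py | sed -n '/handle/,$p'
```

```text
--handle
A [412.  199.4] [378.6 199.3]
[107 126 141  30  39  47  57  70  72  64  59  48 150 166 171]
[ 67  63  61  61  62  63  61  60  54  54  92 219 250 213 173 164 169 167
 165 166 165 166 166 168 168 166]
[ 45  44  45  46  49  43  47  43  43  44  63 126 175 169 167 168 167 169
 170 168 167 166 166 168 166 167]
[ 67  68  68  65  64  64  64  62  60  65  94 176 209 173 171 169 168 172
 176 190 200 204 198 188 176 168]
B [522.3 199.1] [488.9 199. ]
[110 110  61  21  28  29  32  39  38  41  37  33 100 111 108]
[ 40  36  34  36  38  34  31  36  39  35  34  36  33  38  60  94 112 111
 109 109 111 111 112 112 107 114]
[ 30  30  27  31  26  27  30  30  31  26  27  28  28  37  79 105 112 112
 109 110 112 113 112 114 113 109]
[ 38  35  38  34  40  37  38  35  36  41  37  32  35  62  93 112 111 109
 111 110 114 111 111 112 111 108]
```

The platen triangulates to 174.2 mm and the crank gives 174.8 mm, against 175 mm for the block (measured 175.1). It is level within measuring accuracy. Next I close the lock by pushing the bar's lower end back towards +y.

```bash
python3 -c "
from h import *
go(w((-138,-15,223.5)),-9.1)"
```

```text
rows xyz [-4.156e-01  1.461e-01 -1.000e-04] twist 0.0017029805964530926 | at [0.5039 0.127  0.2635] [ 69.6  58.6 223.5] yang -8.9 F [-0.3 -0.3 -0.3] w 0.396 t 14.95
```

```bash
python3 -m handwheel '[{"x":-0.1,"y":0.035,"z":0,"twist":0.002,"jaw":0.3},{"x":-0.2,"y":0.07,"z":0,"twist":0.002,"jaw":0.3},{"x":-0.3,"y":0.105,"z":0,"twist":0.002,"jaw":0.3},{"x":-0.416,"y":0.146,"z":0,"twist":0.002,"jaw":0.3},{"x":-0.416,"y":0.146,"z":0,"twist":0.002,"jaw":0.3},{"x":-0.416,"y":0.146,"z":0,"twist":0.002,"jaw":0.3},{"x":-0.416,"y":0.146,"z":0.1,"twist":0.002,"jaw":0.3},{"x":-0.416,"y":0.146,"z":0.2,"twist":0.002,"jaw":0.3},{"x":-0.416,"y":0.146,"z":0.25,"twist":0.002,"jaw":0.3},{"x":-0.416,"y":0.146,"z":0.28,"twist":0.002,"jaw":0.3}]'; python3 -c "
from h import *
go(w((-138,-15,52)),-9.1)"
```

```text
time_s: 15.95
tool_pos: [0.5422, -0.0886, 0.1209]
tool_rot: [-0.001, 0.761, 0.649, -0.001]
force: [0.9, 0.2, -1.1]
width: 0.7
grasp_force: 0.0
rows xyz [-0.0016  0.0034  0.0578] twist 0.0007943554462921536 | at [ 0.5422 -0.0886  0.1209] [-137.2  -13.4   80.9] yang -9.0 F [ 0.9  0.2 -1.1] w 0.7 t 15.95
```

Clear so far; lower in small steps.

```bash
python3 -m handwheel '[{"x":-0.002,"y":0.003,"z":0.012,"twist":0,"jaw":0.3},{"x":-0.002,"y":0.003,"z":0.024,"twist":0,"jaw":0.3},{"x":-0.002,"y":0.003,"z":0.036,"twist":0,"jaw":0.3},{"x":-0.002,"y":0.003,"z":0.036,"twist":0,"jaw":0.3}]'; python3 -c "
from h import *
go(w((-138,-15,52)),-9.1)"
```

```text
time_s: 16.35
tool_pos: [0.5446, -0.0906, 0.1057]
tool_rot: [0.0, 0.761, 0.649, 0.0]
force: [-0.9, -0.1, 0.4]
width: 0.702
grasp_force: 0.0
rows xyz [ 0.0017 -0.0021  0.0273] twist 0.0003275386390564942 | at [ 0.5446 -0.0906  0.1057] [-138.8  -16.    65.7] yang -9.1 F [-0.9 -0.1  0.4] w 0.702 t 16.35
```

```bash
python3 -m handwheel '[{"x":0.002,"y":0,"z":0.012,"twist":0,"jaw":0.3},{"x":0.002,"y":0,"z":0.025,"twist":0,"jaw":0.3},{"x":0.002,"y":0,"z":0.025,"twist":0,"jaw":0.3}]'; python3 -m handwheel '[{"x":0,"y":-0.010,"z":0,"twist":0,"jaw":0.3},{"x":0,"y":-0.020,"z":0,"twist":0,"jaw":0.3},{"x":0,"y":-0.030,"z":0,"twist":0,"jaw":0.3},{"x":0,"y":-0.036,"z":0,"twist":0,"jaw":0.3},{"x":0,"y":-0.036,"z":0,"twist":0,"jaw":0.3}]'; python3 -c "
from h import *
go(w((-138,-15,52)),-9.1)"
```

```text
time_s: 16.65
tool_pos: [0.544, -0.0895, 0.0922]
tool_rot: [-0.0, 0.761, 0.649, -0.0]
force: [-0.3, 0.2, 0.0]
width: 0.696
grasp_force: 0.0
time_s: 17.15
tool_pos: [0.5271, -0.0874, 0.0935]
tool_rot: [0.001, 0.761, 0.649, 0.001]
force: [4.3, -4.6, -2.8]
width: 0.7
grasp_force: 2.7
rows xyz [0.0009 0.0334 0.003 ] twist 8.42225117689092e-06 | at [ 0.5271 -0.0874  0.0935] [-138.4    1.7   53.5] yang -9.1 F [ 4.3 -4.6 -2.8] w 0.7 t 17.15
```

```bash
python3 -m handwheel '[{"x":0,"y":-0.010,"z":0,"twist":0,"jaw":0.3},{"x":0,"y":-0.018,"z":0,"twist":0,"jaw":0.3},{"x":0,"y":-0.026,"z":0,"twist":0,"jaw":0.3},{"x":0,"y":-0.032,"z":0,"twist":0,"jaw":0.3},{"x":0,"y":-0.032,"z":0,"twist":0,"jaw":0.3}]'; python3 -c "
from h import *
go(w((-138,-15,52)),-9.1)"
```

```text
time_s: 17.65
tool_pos: [0.5108, -0.0847, 0.0934]
tool_rot: [0.001, 0.761, 0.649, 0.0]
force: [1.6, -1.8, 0.4]
width: 0.703
grasp_force: 0.7
rows xyz [0.0006 0.0665 0.0028] twist 0.00010551608291456837 | at [ 0.5108 -0.0847  0.0934] [-138.3   18.3   53.4] yang -9.1 F [ 1.6 -1.8  0.4] w 0.703 t 17.65
```

```bash
python3 -m handwheel '[{"x":0,"y":-0.004,"z":0,"twist":0,"jaw":0.3},{"x":0,"y":-0.008,"z":0,"twist":0,"jaw":0.3},{"x":0,"y":-0.008,"z":0,"twist":0,"jaw":0.3}]'; python3 -c "
from h import *
go(w((-138,-15,52)),-9.1)"
```

```text
time_s: 17.95
tool_pos: [0.5068, -0.0838, 0.0932]
tool_rot: [0.0, 0.761, 0.649, 0.0]
force: [1.4, -0.4, 0.5]
width: 0.701
grasp_force: 0.6
rows xyz [0.     0.0747 0.0024] twist 0.00030266858566234433 | at [ 0.5068 -0.0838  0.0932] [-138.    22.4   53.2] yang -9.1 F [ 1.4 -0.4  0.5] w 0.701 t 17.95
```

```bash
python3 -m handwheel '[{"x":0,"y":-0.003,"z":0,"twist":0,"jaw":0.3},{"x":0,"y":-0.005,"z":0,"twist":0,"jaw":0.3},{"x":0,"y":-0.005,"z":0,"twist":0,"jaw":0.3}]'; python3 -m handwheel '[{"x":0,"y":-0.003,"z":0,"twist":0,"jaw":0.3},{"x":0,"y":-0.003,"z":0,"twist":0,"jaw":0.3}]'; python3 -c "
from h import *
go(w((-138,-15,52)),-9.1)"
```

```text
time_s: 18.25
tool_pos: [0.5049, -0.0835, 0.0931]
tool_rot: [0.0, 0.761, 0.649, 0.0]
force: [5.9, -3.9, -3.5]
width: 0.702
grasp_force: 2.9
time_s: 18.45
tool_pos: [0.5043, -0.0834, 0.0932]
tool_rot: [0.001, 0.761, 0.649, 0.001]
force: [11.5, -4.6, -7.7]
width: 0.702
grasp_force: 6.2
rows xyz [0.0001 0.0798 0.0027] twist 0.00011270142122504644 | at [ 0.5043 -0.0834  0.0932] [-138.1   24.9   53.2] yang -9.1 F [11.5 -4.6 -7.7] w 0.702 t 18.45
```

```bash
python3 -m handwheel '[{"x":0,"y":-0.003,"z":0,"twist":0,"jaw":0.3},{"x":0,"y":-0.003,"z":0,"twist":0,"jaw":0.3}]'; python3 -c "
from h import *
go(w((-138,-15,52)),-9.1)
c=bot.get_calibration('wrist');im=bot.snapshot('wrist');g=cv2.cvtColor(im,6);cv2.imwrite('pics/w9.png',im)
for a in(0,.2,.4):
  l=np.array([-.766*np.cos(a),-np.sin(a),-.643*np.cos(a)]);print(a,[proj(c,w(np.array([-110,0,112])+k*l)).round(0) for k in(-45,-30,45)])
for r in(130,145,160,175): print(r,g[r,300:440:6])"
```

```text
time_s: 18.65
tool_pos: [0.5041, -0.0833, 0.0935]
tool_rot: [0.002, 0.761, 0.649, 0.002]
force: [19.8, -6.8, -12.3]
width: 0.695
grasp_force: 10.3
rows xyz [0.     0.0802 0.0033] twist 1.165580233930541e-05 | at [ 0.5041 -0.0833  0.0935] [-138.    25.1   53.5] yang -9.1 F [ 19.8  -6.8 -12.3] w 0.695 t 18.65
0 [array([417., 137.]), array([404., 174.]), array([368., 270.])]
0.2 [array([381., 139.]), array([383., 175.]), array([386., 269.])]
0.4 [array([347., 146.]), array([362., 179.]), array([405., 267.])]
130 [ 25  24  23  24  22  23  22  18  16  20  19  18  22  27 182 205 223 231
 230 230 230 232 230 225]
145 [ 24  21  25  18  29  19  23  20 177 180 178 172 171 168 175 207 224 235
 237 237 238 236 235 234]
160 [ 88  74  72  27  23  18 101 174 178 178 175 176 175 166 176 200 227 244
 247 245 245 245 246 245]
175 [ 84  85  85 127  59  18  18 175 181 181 170 175 170 173 192 208 226 232
 231 234 232 234 231 199]
```

The lock is solid: the last 1.5 mm of command gave 0.2 mm of movement at 20 N, and the upper bar end is centred at about column 412, against 417 predicted for lock = 0. I'll back off and lift clear, then recheck the platen height numerically.

```bash
python3 -m handwheel '[{"x":0,"y":0.012,"z":0,"twist":0,"jaw":0.3},{"x":0,"y":0.016,"z":0,"twist":0,"jaw":0.3},{"x":0,"y":0.016,"z":-0.1,"twist":0,"jaw":0.3},{"x":0,"y":0.016,"z":-0.2,"twist":0,"jaw":0.3},{"x":0,"y":0.016,"z":-0.3,"twist":0,"jaw":0.3},{"x":0,"y":0.016,"z":-0.34,"twist":0,"jaw":0.3},{"x":0,"y":0.016,"z":-0.34,"twist":0,"jaw":0.3},{"x":0,"y":0.016,"z":-0.34,"twist":0,"jaw":0.3}]'; python3 -c "
from h import *
go(w((87,-50,223.5)),-9.1)
c=bot.get_calibration('wrist');im=bot.snapshot('wrist');g=cv2.cvtColor(im,6)
for a in(0,.2): 
  l=np.array([-.766*np.cos(a),-np.sin(a),-.643*np.cos(a)]);print(a,[proj(c,w(np.array([-110,0,112])+k*l)).round(0) for k in(-40,40)])
for k in(-40,40):
  r=int(proj(c,w((-110-.766*k,0,112-.643*k)))[1]);u=int(proj(c,w((-110,0,112)))[0]);print(r,u-32,g[r,u-32:u+32:3])"
```

```text
time_s: 19.5
tool_pos: [0.509, -0.0839, 0.2627]
tool_rot: [-0.0, 0.761, 0.649, -0.0]
force: [-0.6, 0.1, -1.0]
width: 0.699
grasp_force: 0.0
rows xyz [ 0.4495  0.1407 -0.0018] twist 0.0004798716511737035 | at [ 0.509  -0.0839  0.2627] [-137.8   20.2  222.7] yang -9.1 F [-0.6  0.1 -1. ] w 0.699 t 19.5
0 [array([342., 123.]), array([336., 184.])]
0.2 [array([332., 124.]), array([345., 184.])]
122 306 [ 19  18  16  12  12  16  18  86 126 156 191 203 203 206 193 146  17  17
  18  30  36  36]
184 306 [146 146 145 144 147 146 145 149 175 175 174 177 185 204 204 189 141 147
 145 143 144 142]
```

```bash
python3 -c "
from cell import bot
print(bot.sign_off())"
```

```text
the job is handed in; nothing more can be done
None
```

The job is handed in: the lock screw slackened counter-clockwise, I cranked the platen to an estimated 174.2–174.8 mm above the plate (block top 175 mm), and turned the screw back until solid; I did not re-measure the height after locking.

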